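# Slide the drying tray into the cooling rack

### The arm

A 6-joint arm with a two-finger parallel gripper is mounted at the origin on the work surface. World frame = base frame: x ahead of the robot, y to its left, z up, the work surface at z = 0. Lengths are in m, angles in rad, forces in N, time in s.
With the tool pointing down it reaches from about 0.375 to 0.975 m from the base axis. Payload 3.8 kg.
Tool frame: the origin (TCP) lies at the very end of the fingers, on their centre line; the grasp point (between the pads) lies 19 mm behind it; z points along the fingers, y is the line along which they close (so a half turn about z gives the same grasp; the last joint's range is limited). The gripper opens to 85 mm and grips with 20 to 120 N. Pads are 22 mm wide; open, the fingers measure 114 mm over their backs; the gripper's body (76 mm by 85 mm) begins 54 mm behind the grasp point. The pads swing forward as they close: fully open they stand 13 mm farther back than shut.
Start: joints at [1.152, 0.264, 1.604, -0, 1.274, -0.037], TCP at [0.251, 0.626, 0.231] pointing down, gripper open.
Joint ranges: [-2.63, 2.63], [-0.94, 2.18], [0.31, 2.57], [-1.31, 4.45], [0, 2.66], [-2.55, 2.55]. Speed limits (rad/s): [2.57, 2.57, 3.14, 3.14, 3.14, 3.14].

### API

Orientations are given as a rotation vector (axis times angle).
In Python, from workcell import monitor, viewer, job gives the robot as it stands. The module is installed in compiled form; this text tells all that it offers.
- The arm moves only by the tool step_arm, never from a script. Its argument "series" is one flat list of numbers, 4 for each row, row after row: the shift along the tool's x, y, z in m, then the turn about the tool's z in rad. A call has 1 to 8 rows; each row is the pose to reach, as a shift and turn from the pose commanded when the call began, along the tool's axes at that moment; what a row does not reach only later rows make up. A row lasts 1/8 s, in which the tool goes at most 62.5 mm and 10.7 degrees, less where a joint would pass 70% of its speed; a pose out of reach is approached as far as the arm can. A call with a gripper value outside its range is refused whole. "gripper" is the opening, from 0 (shut) to 1 (fully open), set as the call begins (left out, the last holds). The fingers move at their own pace and stop on an object; "newtons" is the grip in N (left out, the last holds). Time passes only in rows, so rows that repeat a pose let the fingers close. It gives the time, the measured TCP pose, the force, the opening and the grip force at its end, in the units of the state.
- monitor.read_state(): the state, without advancing time (a new reading comes with each control period).
- viewer.read_camera(name): name is "scene" or "side" or "wrist"; returns a dict with "image" (480x640x3 uint8, red, green, blue), "intrinsics" (3x3 intrinsics, pixels), "distortion" ([k1, k2, p1, p2, k3] as OpenCV has them; the pictures are not rectified), "T" (4x4, takes a point from camera to world coordinates); the wrist camera has in their place "hand_eye" (4x4, takes a point from camera to tool coordinates, whose origin is the TCP and whose axes are the flange's). Camera axes: x right, y up, looking along -z (the intrinsics and any distortion apply to the point x, -y, -z); pixel columns grow to the right and rows downward; lengths in m; the calibration is good to about 2 mm. A picture is of the moment at which its call begins: read the wrist's pose just before it. There is no depth.
- job.finish_job(): hands the job in; it is judged then, once.
Trained networks look in a picture, given as the dict that the camera call returned (one of the last four; its "shot" number tells which), for a name from the list of things; names that differ only in an ending like _2 or _b are one class to them, and where a whole thing is asked for, a point or a joint stands for the part that bears it (a point fixed in the world has none). Each returns a list of dicts, best first, with "score" (0 to 1); they miss things now and then, are a little off and sometimes report something else, mostly with a low value. They report only what shows in the picture. A call takes as long as a camera call.
- viewer.boxes_of(picture, label): "extent" ([centre column, centre row, width, height] in pixels, round what is visible of it).
- viewer.spot_point(picture, label): "point" ([column, row] in pixels: a listed point, or the origin of a listed thing).
The state is a dict: "time": time; "q": joint angles; "joint_vel": joint speeds; "joint_torque": joint torques, N m; "tool_pos": TCP position; "tcp_rot": TCP orientation; "wrist_force": force on the tool from outside, world axes, zero at the start; "torque": the same for the moment, N m; "width": opening from 0.0 (shut) to 1.0 (fully open); "grip_force": force on a finger pad.
Only numpy, scipy, OpenCV 4.12 (cv2) and the standard library are available. Lean on these libraries where they do the work, as an engineer would, in place of code of your own. Each camera call takes 0.05 s, during which the arm holds its last target. There are 200 camera calls.

### The job

Pick up the empty drying tray from the bench by its upturned handle and slide it into the far bay of the cooling rack (the one farther from the robot), onto the rail pair directly above the loaded wire shelf that already stands in that bay. Ease it in until the sprung roller catch at the back has ridden over the tray's rear rim and dropped down inside it, without ramming the tray into the rack or its end stop. Then let go, leaving everything else on the bench where it stands.

Things in the scene. Friction and masses are not known exactly. Their poses are not given: they have to be found in the camera images.
- rack: Open steel cooling rack, fixed, 322 mm wide, 240 high, seen from its side. Origin on the bench under the middle of its rails; x from its open front to its back, z up. Two bays, open at the top, centred at y = -78 mm (far bay, farther from the robot) and +78 mm (near bay), each with three pairs of channel rails along x from -70 to +70 mm, ledge tops at z = 50, 125, 200 mm. It bears at most 20 N from the tray.
- mouth_mid (a point): Mouth of the far bay's middle rail pair: centred between its rails, at the top of the ledges (z 125), at x = -70 mm; rack's axes. Bay 144 mm wide inside (tray 140), ledges 14 mm wide, and over each a lip 10 mm wide, underside 26 mm above the ledge (tray 20 mm high): a tray goes in only by sliding from the front. Over the 17 mm before the mouth the rails flare out and the ledges dip.
- mouth_top (a point): The same for the far bay's top rail pair (z 200).
- catch_mid (a joint): Catch of the far bay's middle pair: sprung roller, 12 mm thick, in mid-bay at the back; 0 rad hanging, 0.10 on top of the tray's rear rim, 0 again inside the tray. 4 to 7 N of push lift it within 7 mm; it rides 20 mm along the rim and in 7 mm more drops inside; a firm end stop comes 2.5 mm later. Catches and stops sit on one bar clamped by hand: tray home may be anywhere within 17 mm of x = 0 (tray_mid in the rack): feel for it.
- catch_top (a joint): The same for the far bay's top rail pair, on the same bar.
- shelf_low: Flat wire shelf, 140 x 128 x 6 mm, with three white porcelain cups up to 36 mm high on it, on the lowest rail pair of one of the bays (fixed). Origin at the middle of its underside. If it is in the far bay the tray goes on the middle pair.
- shelf_mid: The same kind of loaded wire shelf, always on the middle rail pair, in the other bay (fixed). If it is in the far bay the tray goes on the top pair.
- tray_mid (a point): Centre of the drying tray's pan, half-way up (10 mm above its underside). The tray is plain aluminium, loose on the bench, 140 mm wide (its y), 136 mm deep (its x), 20 mm high, rim flat and 26 mm deep at the rear, thin elsewhere, 0.16 to 0.26 kg. Its x points from the handle to the rear edge, z up.
- tray_handle (a point): Grip point on the tray's handle: a tongue runs 63 mm out from the front of the pan, 5 mm above the underside, and ends in an upright tab 10 mm thick (along the tray's x), 44 mm wide (y), its top 43 mm above the tray's underside. The point is in the middle of the tab, 136 mm in front of the pan's centre and 30 mm above the underside. Axes as tray_mid.
- beaker: Glass beaker, 68 mm across, 85 mm high, on the bench; origin under its middle. Not to be disturbed, like the following.
- sample_tin: Round steel tin, 60 mm across, 32 mm high; origin under its middle.
- powder_jar: White jar, 68 mm across, 85 mm high; origin under its middle.
- mortar: White mortar bowl, 100 mm across, 55 mm high; origin under its middle.
- wash_bottle: White wash bottle, 68 mm across, 170 mm high; origin under its middle.

How it is judged:
By the outcome, as a careful person would: the job done as asked, in the order asked, and still so for the second after the job is handed in, with the robot touching nothing.
It also fails if it takes over 72 s, if anything falls off the work surface, if the arm or the gripper's body presses on something with over 40 N, if the wrist force passes 120 N, or if a joint passes its speed limit or range.

## Working session

There is one attempt and no reset: what is moved stays moved. The work goes in short steps, Python scripts to look and compute and a tool call to move; the robot and the scene stay as the last step left them, time stands still between calls to the robot, and variables do not carry over. Pictures are saved under pics/ and viewed, at most 10 in all, crops included, and the job is handed in when it is done.

Besides the shell and the picture viewer there is one more tool, called as name(argument=value, ...) on one line, values as JSON. step_arm: Moves the arm, as the interface text tells. Its arguments: {"type":"object","properties":{"series":{"type":"array"},"gripper":{"type":"number"},"newtons":{"type":"number"}},"required":["series"]}

```bash
mkdir -p pics; cat > h.py <<'E'
import numpy as np, cv2
from scipy.spatial.transform import Rotation as R
from workcell import monitor, viewer, job
def cam(name):
    s=monitor.read_state(); p=viewer.read_camera(name)
    if name=='wrist':
        W=np.eye(4); W[:3,:3]=R.from_rotvec(s['tcp_rot']).as_matrix(); W[:3,3]=s['tool_pos']
        T=W@p['hand_eye']
    else: T=p['T']
    p['_T']=np.array(T); return p
def ray(p,uv):
    u=cv2.undistortPoints(np.array([[uv]],float),np.array(p['intrinsics']),np.array(p['distortion']))[0,0]
    d=p['_T'][:3,:3]@np.array([u[0],-u[1],-1.]); return p['_T'][:3,3],d/np.linalg.norm(d)
def onz(p,uv,z):
    o,d=ray(p,uv); return o+d*(z-o[2])/d[2]
def tri(rays):
    A=sum(np.eye(3)-np.outer(d,d) for o,d in rays); b=sum((np.eye(3)-np.outer(d,d))@o for o,d in rays)
    x=np.linalg.solve(A,b); return x,[np.linalg.norm(np.cross(x-o,d)) for o,d in rays]
def proj(p,X):
    c=np.linalg.inv(p['_T'])@np.append(X,1); q=np.array([[c[0],-c[1],-c[2]]])
    return cv2.projectPoints(q,np.zeros(3),np.zeros(3),np.array(p['intrinsics']),np.array(p['distortion']))[0][0,0]
def save(p,n): cv2.imwrite('pics/'+n,p['image'][:,:,::-1])
np.set_printoptions(precision=4,suppress=True)
E
cat > a.py <<'E'
from h import *
P={n:cam(n) for n in('scene','side','wrist')}
for n in P: save(P[n],n+'1.png')
for l in ['rack','mouth_mid','mouth_top','shelf_low','shelf_mid','tray_mid','tray_handle','beaker','sample_tin','powder_jar','mortar','wash_bottle','catch_mid','catch_top']:
    rs=[];
    for n in P:
        r=viewer.spot_point(P[n],l)
        for k in r[:2]: print(l,n,round(k['score'],2),np.round(k['point'],1),end=' | ')
        if r and r[0]['score']>.4: rs.append(ray(P[n],r[0]['point']))
    if len(rs)>1: print('\n   ',*tri(rs))
    else: print()
s=monitor.read_state(); print(s['time'],s['tcp_rot'],P['scene']['_T'],P['side']['_T'])
E
python3 a.py; python3 -c "
import cv2,numpy as np
a=cv2.imread('pics/scene1.png');b=cv2.imread('pics/side1.png');cv2.imwrite('pics/both.png',cv2.resize(np.hstack([a,b]),(800,300)))"
```

```text
rack scene 0.9 [358.2 293.2] | rack scene 0.58 [247.3 177.8] | rack side 0.97 [271.7 269.2] | 
    [ 0.5238  0.1569 -0.001 ] [np.float64(0.0003224770137775437), np.float64(0.00032247701377743513)]
mouth_mid scene 0.91 [318.3 275.1] | mouth_mid side 0.98 [307.6 233.2] | 
    [0.6101 0.0961 0.1213] [np.float64(0.00653309435994344), np.float64(0.006533094359943271)]
mouth_top scene 0.93 [321.4 258.6] | mouth_top side 0.74 [311.5 204.7] | 
    [0.6149 0.1013 0.2019] [np.float64(0.0008283345440971528), np.float64(0.0008283345440971446)]
shelf_low side 0.82 [245.1 265.8] | 
shelf_mid scene 0.92 [345.8 288.7] | shelf_mid side 0.77 [296.9 221.6] | 
    [0.6026 0.1696 0.1252] [np.float64(0.0050347510351672516), np.float64(0.005034751035167235)]
tray_mid scene 0.79 [261.3 210.2] | tray_mid side 0.93 [354.6 358.7] | 
    [ 0.5292 -0.2461  0.0176] [np.float64(0.005738036812074516), np.float64(0.005738036812074208)]
tray_handle scene 0.96 [246.5 177.2] | tray_handle scene 0.46 [246.8 280. ] | tray_handle side 0.97 [360.2 407.4] | tray_handle wrist 0.35 [230.5 390.5] | 
    [ 0.4723 -0.3671  0.031
[... 553 characters left out ...]
.5 294. ] | powder_jar side 0.63 [248.9 221.6] | 
    [ 0.5712  0.4478 -0.0011] [np.float64(0.003231892794456068), np.float64(0.0032318927944560436)]
mortar scene 0.8 [470.8 333.6] | mortar side 0.74 [379.3 299.3] | mortar side 0.69 [204.  230.8] | mortar wrist 0.57 [230.  390.2] | 
    [ 0.5823  0.2851 -0.1224] [np.float64(0.26880617563884085), np.float64(0.3392142705987107), np.float64(0.11050010266837594)]
wash_bottle scene 0.59 [402.8 393.2] | Traceback (most recent call last):
  File "a.py", line 7, in <module>
    r=viewer.spot_point(P[n],l)
ValueError: it knows: beaker, mortar, mouth_mid, mouth_top, powder_jar, rack, sample_tin, shelf_low, shelf_mid, tray_handle, tray_mid, wash_bottle
```

View pics/scene1.png

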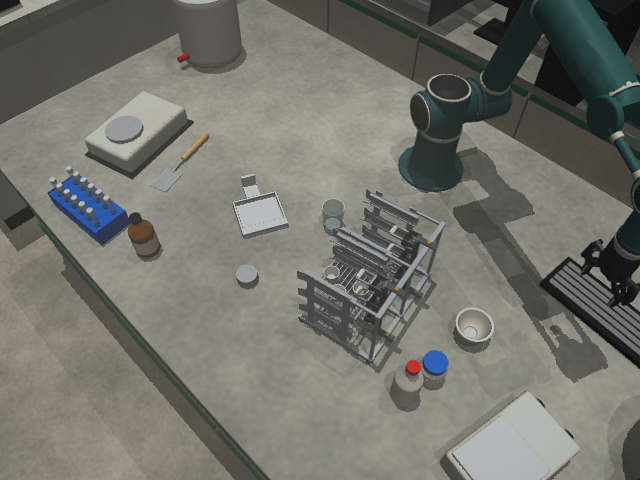

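View pics/side1.png

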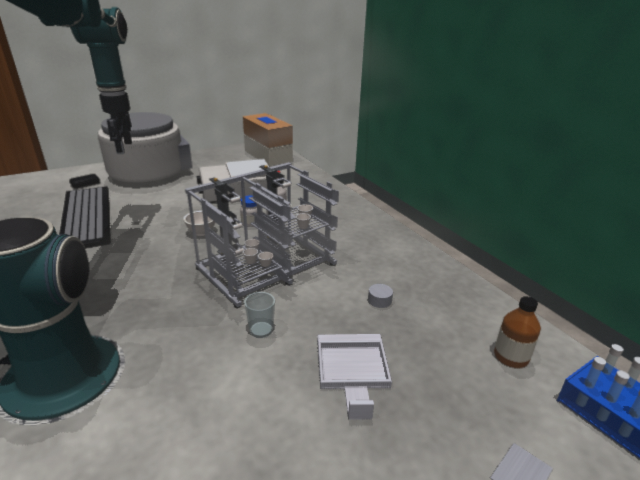

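The scene view shows the rack at about (370,275) with its open front toward the tray at (260,215), handle at (247,180). The side view shows the far bay (right, 305,215) with cups on its middle pair and the near bay with cups low (250,255). So the shelf in the far bay is shelf_mid, and the tray goes on the top pair.

```bash
cat >> h.py <<'E'
def rel(target_xyz, yaw_y=None):
    """shift in tool axes and turn to bring TCP to target, tool y along world angle yaw_y (mod pi)"""
    s=monitor.read_state(); M=R.from_rotvec(s['tcp_rot']).as_matrix()
    d=M.T@(np.array(target_xyz)-s['tool_pos'])
    t=0
    if yaw_y is not None:
        c=np.arctan2(M[1,1],M[0,1]); dw=(yaw_y-c+np.pi/2)%np.pi-np.pi/2; t=-dw
    print('t',s['time'],'q',np.array(s['q']),'pos',np.array(s['tool_pos']),'M',M.round(3).tolist()); print('shift',d,'turn',t, 'alt',t-np.sign(t)*np.pi)
E
python3 - <<'E'
from h import *
h=np.array([.4723,-.3671]); m=np.array([.5292,-.2461]); u=(m-h)/np.linalg.norm(m-h)
print(u,np.arctan2(u[1],u[0]))
rel([.4723,-.3671,.16],np.arctan2(u[1],u[0]))
print(viewer.read_camera('wrist')['hand_eye'])
E
```

```text
[0.4255 0.9049] 1.131232384207599
t 1.95 q [ 1.1521  0.2639  1.604  -0.      1.2737 -0.0369] pos [0.2515 0.6264 0.2313] M [[-0.928, 0.373, 0.0], [0.373, 0.928, -0.0], [-0.0, 0.0, -1.0]]
shift [-0.575  -0.8397  0.0713] turn 0.0578094839973442 alt -3.083783169592449
[[-0.0003  0.9642  0.2652  0.0674]
 [ 1.      0.0004 -0.0002  0.0006]
 [-0.0002  0.2652 -0.9642 -0.142 ]
 [ 0.      0.      0.      1.    ]]
```

step_arm(series=[0, 0, -0.06, 0, -0.03, -0.03, -0.12, 0, -0.08, -0.06, -0.14, 0, -0.12, -0.1, -0.14, 0, -0.16, -0.14, -0.14, 0, -0.2, -0.18, -0.14, 0, -0.25, -0.21, -0.14, 0, -0.3, -0.245, -0.14, 0], gripper=0.7)

```text
time: 3.0
tool_pos: [0.4393, 0.2858, 0.3717]
tcp_rot: [0.595, 3.084, 0.001]
wrist_force: [0.0, 0.1, -0.3]
width: 0.702
grip_force: 0.0
```

step_arm(series=[-0.04, -0.05, 0, 0, -0.075, -0.1, 0, 0, -0.1, -0.16, 0, 0, -0.13, -0.22, 0, 0, -0.16, -0.275, 0, 0, -0.19, -0.33, 0, 0, -0.21, -0.39, 0.01, 0, -0.235, -0.44, 0.05, 0])

```text
time: 4.0
tool_pos: [0.493, -0.1998, 0.3314]
tcp_rot: [0.597, 3.078, -0.002]
wrist_force: [1.0, 0.1, -1.2]
width: 0.701
grip_force: 0.0
```

```bash
python3 - <<'E'
from h import *
rel([.4723,-.3671,.2],1.1312)
E
```

```text
t 4.0 q [-0.4318 -0.0604  1.7772 -0.      1.4182 -1.6197] pos [ 0.493  -0.1998  0.3314] M [[-0.928, 0.374, 0.006], [0.374, 0.928, -0.003], [-0.007, -0.0, -1.0]]
shift [-0.0425 -0.1629  0.1318] turn 0.056648992899207995 alt -3.084943660690585
```

step_arm(series=[-0.015, -0.05, 0.03, 0.02, -0.03, -0.1, 0.06, 0.04, -0.04, -0.14, 0.1, 0.057, -0.0425, -0.163, 0.13, 0.057, -0.0425, -0.163, 0.13, 0.057, -0.0425, -0.163, 0.13, 0.057])

```text
time: 4.75
tool_pos: [0.4713, -0.3637, 0.1999]
tcp_rot: [0.684, 3.065, -0.0]
wrist_force: [0.1, -0.3, -0.3]
width: 0.699
grip_force: 0.0
```

```bash
python3 - <<'E'
from h import *
p=cam('wrist'); q=cam('side'); w=cam('scene')
save(p,'w2.png')
for l in ['tray_handle','tray_mid']:
    rs=[]
    for n in (p,q,w):
        r=viewer.spot_point(n,l)
        for k in r[:2]: print(l,k['score'],k['point'])
        if r: rs.append(ray(n,r[0]['point']))
    print('wrist',onz(p,viewer.spot_point(p,l)[0]['point'],.03 if 'h' in l else .01) if viewer.spot_point(p,l) else None); print(tri(rs))
rel([.4723,-.3671,.011],1.1312)
E
```

```text
tray_handle 0.85 [324.6, 222.0]
tray_handle 0.62 [308.9, 203.7]
tray_handle 0.57 [362.9, 405.5]
tray_handle 0.69 [248.9, 177.8]
wrist [ 0.4763 -0.3599  0.03  ]
(array([ 0.4818, -0.2497,  0.2858]), [np.float64(0.10732691853281708), np.float64(0.1015103146926072), np.float64(0.11864349465023777)])
tray_mid 0.94 [353.0, 358.8]
tray_mid 0.18 [379.9, 302.3]
tray_mid 0.89 [262.1, 213.8]
wrist None
(array([ 0.5319, -0.2387,  0.0093]), [np.float64(0.004624058267801868), np.float64(0.0046240582678019814)])
t 5.35 q [-0.6998  0.1362  1.8167 -0.      1.1886 -1.8319] pos [ 0.4707 -0.3638  0.1989] M [[-0.905, 0.425, 0.0], [0.425, 0.905, -0.0], [-0.0, -0.0, -1.0]]
shift [-0.0028 -0.0023  0.1879] turn 0.0009371565237046298 alt -3.1406554970660885
```

View pics/w2.png

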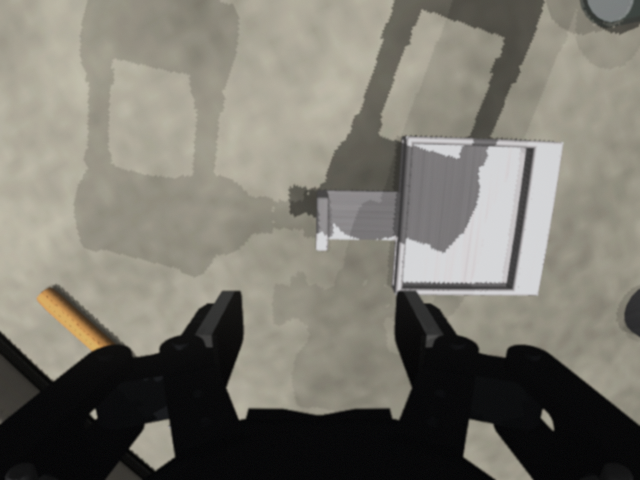

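The tray shows in the wrist view: tab near (322,222), pan corners at (405,137), (562,142), (537,295), (395,292). The tab is roughly centred between the fingers.

```bash
python3 - <<'E'
from h import *
p=cam('wrist')
C=np.array([onz(p,c,.02)[:2] for c in [(405,137),(562,142),(537,295),(395,292)]]); print(C)
f=(C[0]+C[3])/2; r=(C[1]+C[2])/2; print('depth',np.linalg.norm(r-f),'width',np.linalg.norm(C[0]-C[3]),np.linalg.norm(C[1]-C[2]))
for a,b in((0,1),(3,2)): d=C[b]-C[a]; print(np.arctan2(d[1],d[0]))
for a,b in((0,3),(1,2)): d=C[a]-C[b]; print(np.arctan2(d[1],d[0])-np.pi/2,)
m=C.mean(0); u=r-f; yaw=np.arctan2(u[1],u[0]); print('mid',m,'yaw',yaw)
t=[onz(p,c,.043)[:2] for c in [(322.5,193),(322.5,250)]]; print('tab',t,np.mean(t,0))
yaw=1.13
print(m-.136*np.array([np.cos(yaw),np.sin(yaw)]))
rel(list(np.mean(t,0))+[.011],yaw)
E
```

```text
[[ 0.441  -0.2717]
 [ 0.4993 -0.1506]
 [ 0.6238 -0.2111]
 [ 0.5629 -0.3304]]
depth 0.13413354066134658 width 0.13529955774299052 0.13833020679660307
1.1219591741622164
1.099331553452744
1.1220282471977954
1.1184025853521424
mid [ 0.5318 -0.241 ] yaw 1.1106650605385484
tab [array([ 0.4511, -0.3505]), array([ 0.4929, -0.3701])] [ 0.472  -0.3603]
[ 0.4737 -0.364 ]
t 5.4 q [-0.6999  0.1363  1.8167 -0.      1.1886 -1.8319] pos [ 0.4707 -0.3638  0.1988] M [[-0.905, 0.425, -0.0], [0.425, 0.905, 0.0], [0.0, 0.0, -1.0]]
shift [0.0003 0.0037 0.1878] turn 0.0021036049121396783 alt -3.139489048677653
```

step_arm(series=[-0.001, 0.002, 0.05, 0.015, -0.001, 0.002, 0.1, 0.015, -0.001, 0.002, 0.14, 0.015, -0.001, 0.002, 0.165, 0.015, -0.001, 0.002, 0.18, 0.015, -0.001, 0.002, 0.185, 0.015, -0.001, 0.002, 0.185, 0.015])

```text
time: 6.28
tool_pos: [0.4729, -0.363, 0.0145]
tcp_rot: [0.707, 3.06, -0.001]
wrist_force: [-0.1, 0.1, 0.2]
width: 0.697
grip_force: 0.0
```

step_arm(series=[0, 0, 0, 0, 0, 0, 0, 0, 0, 0, 0, 0, 0, 0, 0, 0, 0, 0, 0, 0, 0, 0, 0, 0], gripper=0.05, newtons=60)

```text
time: 7.02
tool_pos: [0.4729, -0.3629, 0.0146]
tcp_rot: [0.707, 3.06, -0.001]
wrist_force: [-0.6, -0.0, 5.6]
width: 0.106
grip_force: 62.2
```

step_arm(series=[0, 0, -0.02, 0, 0, 0, -0.06, 0, 0, 0, -0.11, 0, 0, 0, -0.16, 0, 0, 0, -0.2, 0, 0, 0, -0.225, 0, 0, 0, -0.235, 0, 0, 0, -0.235, 0])

```text
time: 8.02
tool_pos: [0.4724, -0.3625, 0.2492]
tcp_rot: [0.706, 3.061, -0.001]
wrist_force: [-0.2, 0.4, -1.9]
width: 0.108
grip_force: 61.1
```

```bash
python3 - <<'E'
from h import *
s=monitor.read_state(); print(s['wrist_force'],s['width'])
rel([.6597,-.147,.25],1.754)
E
```

```text
[-0.2417  0.3982 -1.8896] 0.10757512112937921
t 8.025 q [-0.6963  0.1034  1.7591 -0.0002  1.2784 -1.8133] pos [ 0.4724 -0.3625  0.2492] M [[-0.899, 0.438, 0.0], [0.438, 0.899, -0.001], [-0.001, -0.0, -1.0]]
shift [-0.0739  0.2758 -0.0008] turn -0.6369130314869889 alt 2.5046796221028043
```

step_arm(series=[-0.005, 0.02, 0, -0.06, -0.015, 0.06, 0, -0.15, -0.03, 0.11, 0, -0.25, -0.043, 0.16, 0, -0.36, -0.056, 0.21, 0, -0.47, -0.067, 0.25, 0, -0.56, -0.074, 0.27, 0, -0.62, -0.074, 0.276, 0, -0.637])

```text
time: 9.02
tool_pos: [0.6601, -0.1455, 0.2473]
tcp_rot: [0.292, -3.126, -0.001]
wrist_force: [-0.5, -0.7, -1.7]
width: 0.105
grip_force: 61.2
```

step_arm(series=[0, 0, 0, 0, 0, 0, 0, 0])

```text
time: 9.28
tool_pos: [0.6592, -0.1481, 0.2489]
tcp_rot: [0.285, -3.128, 0.001]
wrist_force: [0.1, 0.0, -1.9]
width: 0.1
grip_force: 61.2
```

```bash
cat > b.py <<'E'
from h import *
import sys
P={n:cam(n) for n in('scene','side','wrist')}
for n in P: save(P[n],n+sys.argv[1]+'.png')
for l in ['rack','mouth_top','mouth_mid','tray_mid','tray_handle']:
    rs=[]
    for n in P:
        r=viewer.spot_point(P[n],l)
        for k in r[:1]: print(l,n,round(k['score'],2),np.round(k['point'],1),end=' | ')
        if r and r[0]['score']>.4: rs.append(ray(P[n],r[0]['point']))
    if len(rs)>1: print('\n   ',*tri(rs))
    else: print()
rel([.6597,-.147,.25],1.754); print(monitor.read_state()['wrist_force'])
E
python3 b.py 3
```

```text
rack scene 0.76 [358.5 293. ] | rack side 0.56 [269.8 267.5] | rack wrist 0.69 [629.6 130.5] | 
    [0.5226 0.1589 0.0019] [np.float64(0.0020395684224417776), np.float64(0.0039591619105703146), np.float64(0.002017199709524509)]
mouth_top scene 0.64 [332.4 224.7] | mouth_top side 0.73 [309.7 204.4] | 
    [0.5624 0.0574 0.2381] [np.float64(0.022467808175894024), np.float64(0.022467808175894104)]
mouth_mid scene 0.9 [317.3 271.1] | mouth_mid side 0.66 [309.1 233.5] | 
    [0.6074 0.087  0.1261] [np.float64(0.004465681853602218), np.float64(0.004465681853602193)]
tray_mid scene 0.73 [283.8 224.4] | tray_mid side 0.78 [346.1 204.6] | tray_mid wrist 0.81 [623.5 301.5] | 
    [ 0.6356 -0.0159  0.2475] [np.float64(0.007292202533903851), np.float64(0.006680635520280638), np.float64(0.0013806277928664636)]
tray_handle scene 0.91 [234.5 196.3] | tray_handle side 0.9 [387.4 223.1] | tray_handle wrist 0.62 [320.4 329.8] | 
    [ 0.6621 -0.1506  0.2611] [np.float64(0.004889587497437176), np.float64(0.00347454719907334), np.float64(0.004403999774107748)]
t 10.175 q [-0.2557  0.2564  1.5811 -0.      1.3042 -2.0098] pos [ 0.66   -0.1468  0.2488] M [[-0.983, -0.182, -0.0], [-0.182, 0.983, -0.0], [0.0, -0.0, -1.0]]
shift [ 0.0003 -0.0001 -0.0012] turn 0.0001183556938211261 alt -3.141474297895972
[-0.9407  0.0808 -1.7628]
```

View pics/wrist3.png

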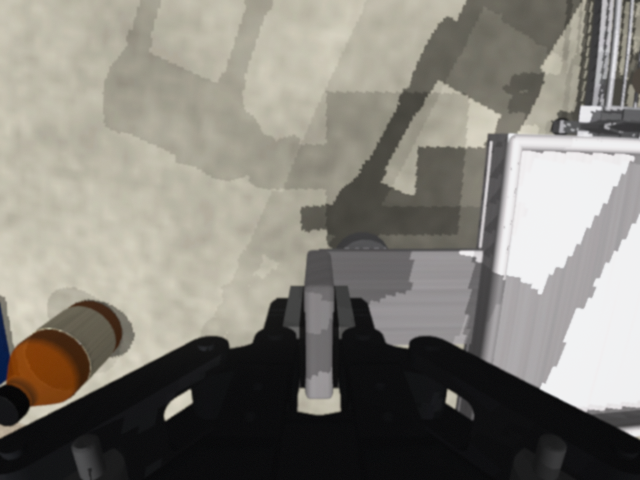

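The tray is held squarely by its tab at (320,325), with the near bay's post visible at (570,125). Next I'll zoom in on the rack.

```bash
python3 - <<'E'
import cv2,numpy as np
a=cv2.imread('pics/scene3.png')[170:370,230:450]; b=cv2.imread('pics/side3.png')[150:310,180:400]
cv2.imwrite('pics/za.png',cv2.resize(a,None,fx=3.6,fy=3,interpolation=cv2.INTER_CUBIC))
cv2.imwrite('pics/zb.png',cv2.resize(b,None,fx=3.6,fy=3.6,interpolation=cv2.INTER_CUBIC))
from h import *
p=cam('wrist'); q=cam('side'); w=cam('scene')
yaw=1.754-np.pi/2+np.pi/2; o=np.array([.524,.157]); u=np.array([np.cos(yaw),np.sin(yaw)]); n=np.array([-u[1],u[0]])
# predicted features
for nm,X in {'org':(0,0,0),'mouthtop':(-.07,-.078,.2),'farL_f':(-.087,-.15,.2),'far_b':(.07,-.15,.2),'in_f':(-.087,-.006,.2),'in_b':(.07,-.006,.2),'far_lip_f':(-.07,-.15,.24),'in_lip_f':(-.07,-.006,.24)}.items():
    P=np.append(o+u*X[0]+n*X[1],X[2]); print(nm,P,'scene',proj(w,P),'side',proj(q,P))
E
```

```text
org [0.524 0.157 0.   ] scene [358.3179 293.0434] side [271.8483 268.893 ]
mouthtop [0.6134 0.1024 0.2   ] scene [321.8055 259.0227] side [310.4571 205.2606]
farL_f [0.6873 0.0988 0.2   ] scene [298.7438 276.3107] side [336.2239 200.3433]
far_b [0.6587 0.2532 0.2   ] scene [354.9874 309.231 ] side [299.7919 181.4618]
in_f [0.5457 0.0725 0.2   ] scene [332.3877 236.3025] side [291.5082 215.4185]
in_b [0.5171 0.2269 0.2   ] scene [386.873  265.8099] side [256.6283 193.9353]
far_lip_f [0.6842 0.1155 0.24  ] scene [304.2666 270.3637] side [332.5464 183.9919]
in_lip_f [0.5427 0.0893 0.24  ] scene [338.5948 229.5052] side [287.1863 197.9981]
```

View pics/za.png

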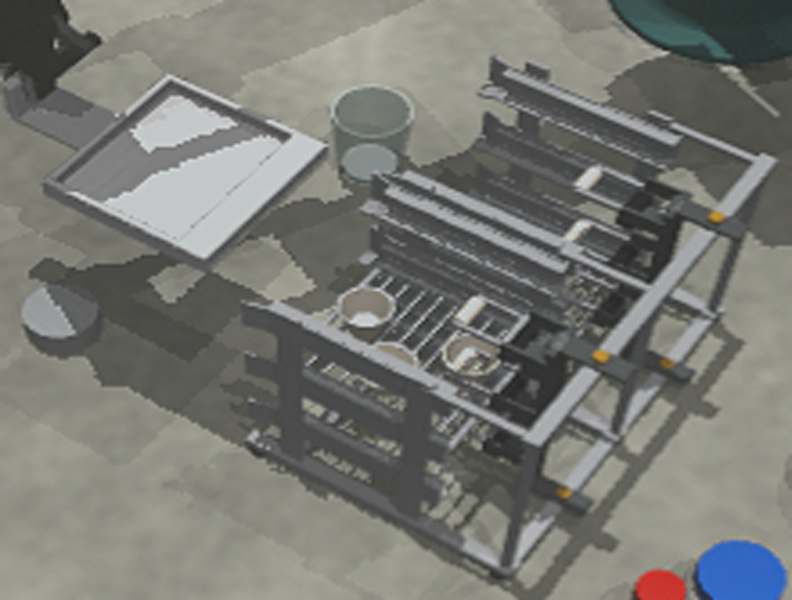

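View pics/zb.png

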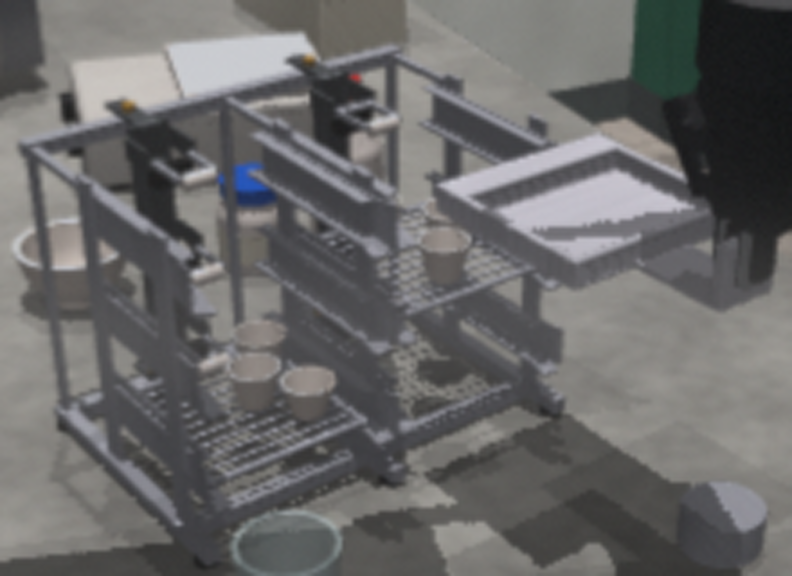

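The zooms confirm it: the far bay holds the loaded shelf on its middle pair and its top pair is free. I'll get the yaw from the rear top bar ends and the front feet.

```bash
python3 - <<'E'
from h import *
q=cam('side'); w=cam('scene')
S=lambda x,y:(180+x/3.6,150+y/3.6); A=lambda x,y:(230+x/3.6,170+y/3)
f,e1=tri([ray(q,S(393,52)),ray(w,A(530,440))]); g,e2=tri([ray(q,S(25,148)),ray(w,A(770,160))])
print('bar',f,e1,g,e2,np.linalg.norm(f-g)); d=g-f; print('yaw from bar',np.arctan2(d[1],d[0])-np.pi/2)
F=[onz(q,S(*c),.005)[:2] for c in((205,555),(390,478),(550,405))]; print('feet',F); d=F[0]-F[2]; print(np.linalg.norm(d),np.arctan2(d[1],d[0])-np.pi/2)
ff,e=tri([ray(q,S(550,405)),ray(w,A(255,440))]); print('far front foot',ff,e)
fr=onz(w,A(503,572),0); print('far rear foot',fr); d=fr-ff; print('yaw',np.arctan2(d[1],d[0]))
a=onz(w,A(247,307),.24); print('far wall front top if z.24',a)
# tray in grip, wrist: tab edges rows 252..397 near top
p=cam('wrist'); z=p['_T'][2,3]
t=[onz(p,c,.277) for c in((320,252),(320,397))]; s=monitor.read_state(); M=R.from_rotvec(s['tcp_rot']).as_matrix()
for x in t: print('tab end tool', M.T@(x-s['tool_pos']))
for c in((490,135),(480,300),(505,135),(493,300)): print(c,M.T@(onz(p,c,.254)-s['tool_pos']))
# repeated detections
L=[]
for i in range(6):
    q=cam('side'); w=cam('scene'); 
    for l in('rack','mouth_top','mouth_mid','shelf_mid','shelf_low'):
        a=viewer.spot_point(q,l); b=viewer.spot_point(w,l)
        if a and b: 
            x,e=tri([ray(q,a[0]['point']),ray(w,b[0]['point'])]); 
            if e[0]<.008: L.append((l,x))
for l in('rack','mouth_top','mouth_mid','shelf_mid','shelf_low'):
    v=[x for k,x in L if k==l]
    if v: print(l,len(v),np.median(v,0),np.std(v,0))
E
```

```text
bar [0.653  0.311  0.2322] [np.float64(0.00027231941734190933), np.float64(0.0002723194173420419)] [0.3414 0.2559 0.2316] [np.float64(0.002104583240110119), np.float64(0.0021045832401101867)] 0.3164778248935302
yaw from bar -4.537226558381097
feet [array([0.3832, 0.0464]), array([0.5337, 0.0705]), array([0.6878, 0.1025])]
0.3096832798588536 -4.530407097354357
far front foot [0.688  0.1008 0.0058] [np.float64(0.0010077226255972346), np.float64(0.0010077226255973144)]
far rear foot [0.6512 0.3126 0.    ]
yaw 1.742730293707127
far wall front top if z.24 [0.6972 0.1102 0.24  ]
tab end tool [ 0.0319  0.001  -0.0282]
tab end tool [-0.0213  0.001  -0.0282]
(490, 135) [ 0.0675  0.0606 -0.0052]
(480, 300) [ 0.005   0.0638 -0.0052]
(505, 135) [ 0.0677  0.0661 -0.0052]
(493, 300) [ 0.005   0.0691 -0.0052]
rack 5 [ 0.5247  0.1559 -0.0023] [0.0034 0.0018 0.003 ]
mouth_top 5 [0.6104 0.0999 0.1976] [0.0028 0.0017 0.0027]
mouth_mid 6 [0.6115 0.0993 0.1184] [0.0035 0.0036 0.002 ]
shelf_mid 3 [0.5991 0.167  0.1276] [0.0028 0.0022 0.0032]
```

```bash
python3 - <<'E'
from h import *
q=cam('side'); w=cam('scene'); p=cam('wrist')
S=lambda x,y:(180+x/3.6,150+y/3.6); A=lambda x,y:(230+x/3.6,170+y/3)
s=monitor.read_state(); M=R.from_rotvec(s['tcp_rot']).as_matrix(); tl=lambda X:M.T@(np.array(X)-s['tool_pos'])
z=s['tool_pos'][2]-.0146+.02
print('scene FL,FN,RN,RF'); 
for c in((45,183),(168,77),(327,148),(207,258)): print(tl(onz(w,A(*c),z)))
print('side RN,RF,FN');
for c in((437,187),(600,136),(578,270)): print(tl(onz(q,S(*c),z)))
print(tl(onz(p,(400,250),z-.015)))
print('wrist edge',tl(onz(p,(620,137),z)),tl(onz(p,(520,135),z)))
# local edges in the wrist picture: column of strongest gradients per row
g=cv2.cvtColor(p['image'],cv2.COLOR_RGB2GRAY).astype(float)
for r in (160,200,240,280,320): 
    d=np.abs(np.diff(cv2.GaussianBlur(g,(3,3),0)[r,460:540])); i=np.argsort(-d)[:6]; print(r,sorted((460+i).tolist()),g[r,470:530:4].astype(int))
E
```

```text
scene FL,FN,RN,RF
[-0.071   0.0724 -0.0054]
[ 0.0649  0.072  -0.0054]
[ 0.0645  0.2066 -0.0054]
[-0.0688  0.2045 -0.0054]
side RN,RF,FN
[ 0.0767  0.1915 -0.0054]
[-0.0617  0.1897 -0.0054]
[ 0.0792  0.0539 -0.0054]
[0.0211 0.0342 0.0096]
wrist edge [ 0.0684  0.1106 -0.0054] [ 0.0678  0.0715 -0.0054]
160 [486, 487, 490, 491, 505, 506] [121 121 122 122  88 178  77  76  84 137 211 242 229 238 239]
200 [482, 483, 485, 486, 487, 501] [125 127 127  94 172  87  87  82 150 222 242 223 241 242 242]
240 [478, 479, 481, 482, 495, 496] [104 102  97 141  72  73  77 169 232 240 219 242 243 242 242]
280 [471, 472, 478, 479, 505, 515] [148 105 102  68  69  72 109 137 144 164 170 181 227 233 240]
320 [473, 474, 485, 486, 487, 488] [116  82  65  65  87 135 165 152 170 168 166 166 169 171 169]
```

```bash
python3 - <<'E'
from h import *
q=cam('side'); w=cam('scene'); p=cam('wrist')
S=lambda x,y:(180+x/3.6,150+y/3.6); A=lambda x,y:(230+x/3.6,170+y/3)
s=monitor.read_state(); M=R.from_rotvec(s['tcp_rot']).as_matrix(); tl=lambda X:M.T@(np.array(X)-s['tool_pos'])
C=[]
for n,a,b in(('RN',(327,148),(437,187)),('RF',(207,258),(600,136)),('FN',(168,77),(578,270)),('FF',(45,183),(712,203))):
    x,e=tri([ray(w,A(*a)),ray(q,S(*b))]); C.append(x); print(n,x,tl(x),e[0])
print('tray mid',np.mean(C,0),tl(np.mean(C,0)))
for a,b in((2,0),(3,1)): d=C[b]-C[a]; print(np.arctan2(d[1],d[0]))
for a,b in((1,0),(3,2)): d=C[b]-C[a]; print(np.arctan2(d[1],d[0])-np.pi/2)
print(s['wrist_force'])
E
```

```text
RN [0.5556 0.0405 0.2476] [0.0685 0.2033 0.0012] 0.0006182281741660982
RF [0.6904 0.0625 0.2493] [-0.0681  0.2003 -0.0004] 0.0027301502706843688
FN [ 0.5796 -0.0944  0.246 ] [0.0695 0.0663 0.0029] 0.001367479817720859
FF [ 0.7083 -0.0625  0.2479] [-0.0629  0.0741  0.001 ] 0.007156280363965941
tray mid [ 0.6335 -0.0135  0.2477] [0.0017 0.136  0.0012]
1.7467541859543358
1.7129020553748042
-4.550875611735618
-4.469561132276355
[ 0.8097 -0.1307 -1.3088]
```

step_arm(series=[0.001, 0, 0.01, 0.003, 0.003, 0, 0.025, 0.007, 0.0035, 0, 0.0315, 0.007, 0.0035, 0.01, 0.0315, 0.007, 0.0035, 0.02, 0.0315, 0.007, 0.0035, 0.02, 0.0315, 0.007])

```text
time: 15.12
tool_pos: [0.6531, -0.1267, 0.2181]
tcp_rot: [-0.278, 3.128, -0.0]
wrist_force: [0.9, 1.0, -1.6]
width: 0.108
grip_force: 61.2
```

```bash
python3 - <<'E'
from h import *
q=cam('side'); w=cam('scene')
a=cv2.resize(q['image'][160:250,265:385],None,fx=6.6,fy=6.6,interpolation=cv2.INTER_CUBIC)
cv2.imwrite('pics/z4.png',a[:,:,::-1]); save(w,'s4.png')
rel([.6,-.1,.21],1.747); s=monitor.read_state(); print(s['wrist_force'],s['torque'])
E
```

```text
t 15.225 q [-0.2302  0.2535  1.6415 -0.0003  1.2454 -1.9778] pos [ 0.6532 -0.1276  0.2181] M [[-0.984, -0.176, 0.001], [-0.176, 0.984, -0.001], [-0.001, -0.001, -1.0]]
shift [0.0475 0.0365 0.008 ] turn 0.0007627110092820466 alt -3.140829942580511
[-0.2868 -0.1247 -1.6646] [-0.2179 -0.0731 -0.0317]
```

View pics/z4.png

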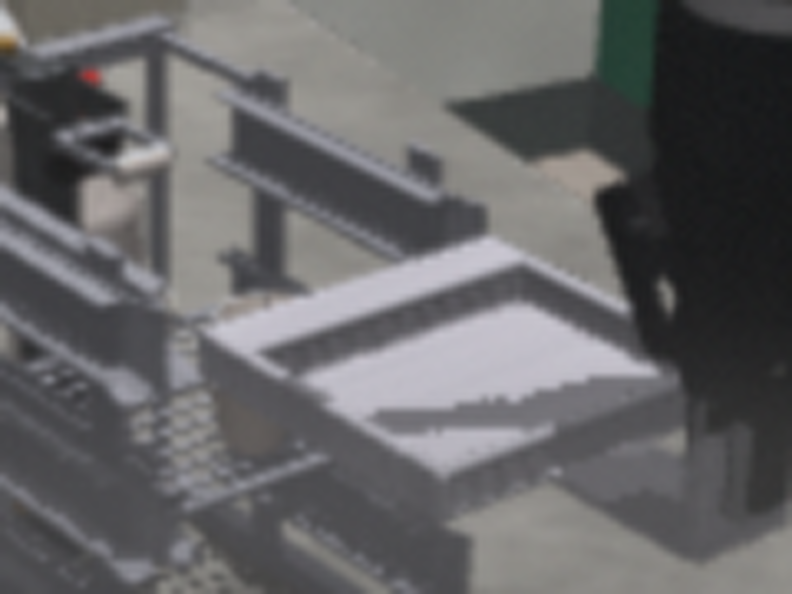

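The inner rail's flared end shows at about (160,350), the outer one at (480,215). The tray's rear corners are at (202,335) and (490,240), just in front of the mouth.

```bash
python3 - <<'E'
from h import *
q=cam('side')
S=lambda x,y:(265+x/6.6,160+y/6.6); yaw=1.747; u=np.array([np.cos(yaw),np.sin(yaw)]); n=np.array([-u[1],u[0]])
for z in (.222,.228,.234):
    a,b=[onz(q,S(*c),z)[:2] for c in((165,318),(483,203))]
    print('flare',z,'lat',a@n,b@n,'mid',(a+b)@n/2,'sep',(a-b)@n,'u',a@u,b@u)
z=.2235
a,b=[onz(q,S(*c),z)[:2] for c in((202,335),(490,240))]
print('tray lat',a@n,b@n,'mid',(a+b)@n/2,'sep',(a-b)@n,'u',a@u,b@u)
E
```

```text
flare 0.222 lat -0.5442531333877891 -0.7048951935000004 mid -0.6245741634438948 sep 0.16064206011221127 u -0.02639967751152519 -0.016963140975673772
flare 0.228 lat -0.5371547035284769 -0.6957368605890631 mid -0.61644578205877 sep 0.15858215706058612 u -0.03641054128985256 -0.027095008869569615
flare 0.234 lat -0.5300562736691649 -0.6865785276781258 mid -0.6083174006736454 sep 0.15652225400896094 u -0.046421405068179954 -0.03722687676346546
tray lat -0.5450860152260966 -0.6818900190162499 mid -0.6134880171211732 sep 0.13680400379015334 u -0.047916094117981575 -0.047418382419115224
```

step_arm(series=[0, 0.002, 0.001, 0, 0, 0.0045, 0.0015, 0, 0, 0.007, 0.0015, 0, 0, 0.0095, 0.0015, 0, 0, 0.012, 0.0015, 0, 0, 0.0145, 0.0015, 0, 0, 0.017, 0.0015, 0, 0, 0.0185, 0.0015, 0])

```text
time: 16.27
tool_pos: [0.6496, -0.1094, 0.2159]
tcp_rot: [0.277, -3.129, 0.0]
wrist_force: [-0.2, -0.2, -2.2]
width: 0.101
grip_force: 61.1
```

step_arm(series=[0, 0.002, 0, 0, 0, 0.004, 0, 0, 0, 0.006, 0, 0, 0, 0.007, 0, 0])

```text
time: 16.77
tool_pos: [0.6484, -0.1026, 0.2159]
tcp_rot: [-0.277, 3.129, 0.0]
wrist_force: [-0.4, -0.4, -1.5]
width: 0.101
grip_force: 61.1
```

step_arm(series=[0, 0.002, 0, 0, 0, 0.004, 0, 0, 0, 0.006, 0, 0, 0, 0.007, 0, 0])

```text
time: 17.27
tool_pos: [0.6472, -0.0957, 0.2159]
tcp_rot: [-0.277, 3.129, -0.0]
wrist_force: [0.9, -0.1, -2.7]
width: 0.107
grip_force: 61.1
```

```bash
cat > f.py <<'E'
from h import *
s=monitor.read_state(); M=R.from_rotvec(s['tcp_rot']).as_matrix()
print(s['time'],s['tool_pos'],'Ftool',M.T@s['wrist_force'],'Ttool',M.T@s['torque'],'xrack',np.array(s['tool_pos'])[:2]@[-.1753,.9845]-.0622+.136)
E
python3 f.py
```

```text
17.275 [ 0.6472 -0.0957  0.2159] Ftool [-0.8437 -0.3004  2.7124] Ttool [ 0.1515  0.0536 -0.0086] xrack -0.13384192208699913
```

step_arm(series=[0, 0.0025, 0, 0, 0, 0.005, 0, 0, 0, 0.0075, 0, 0, 0, 0.01, 0, 0, 0, 0.01, 0, 0])

```text
time: 17.9
tool_pos: [0.6454, -0.0858, 0.2159]
tcp_rot: [0.277, -3.129, 0.0]
wrist_force: [-0.4, -0.4, -2.3]
width: 0.105
grip_force: 61.1
```

step_arm(series=[0, 0.0025, 0, 0, 0, 0.005, 0, 0, 0, 0.0075, 0, 0, 0, 0.01, 0, 0, 0, 0.01, 0, 0])

```text
time: 18.52
tool_pos: [0.6436, -0.0759, 0.2159]
tcp_rot: [0.277, -3.129, 0.0]
wrist_force: [0.2, -0.2, -1.2]
width: 0.106
grip_force: 61.1
```

```bash
python3 f.py;python3 - <<'E'
from h import *
q=cam('side'); w=cam('scene')
a=cv2.resize(q['image'][160:250,265:385],None,fx=5,fy=5,interpolation=cv2.INTER_CUBIC)
b=cv2.resize(w['image'][190:320,280:400],None,fx=5,fy=3.461538,interpolation=cv2.INTER_CUBIC)[:, :200*3]
b=cv2.resize(w['image'][220:320,280:400],(600,300),interpolation=cv2.INTER_CUBIC); a=cv2.resize(a,(600,300))
cv2.imwrite('pics/z5.png',np.vstack([a,b])[:,:,::-1])
E
```

```text
18.525 [ 0.6436 -0.0759  0.2159] Ftool [-0.2061 -0.2348  1.2299] Ttool [ 0.1654 -0.062   0.0114] xrack -0.11377658184820749
```

View pics/z5.png

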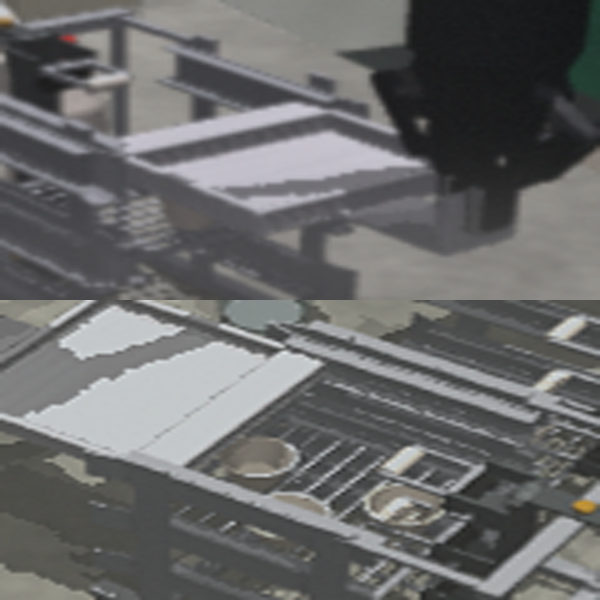

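The tray has entered the top pair squarely: in the lower half its rear rim runs from (150,460) to (320,365) between the rails. No side force shows.

step_arm(series=[0, 0.0025, 0, 0, 0, 0.005, 0, 0, 0, 0.0075, 0, 0, 0, 0.01, 0, 0, 0, 0.0125, 0, 0, 0, 0.015, 0, 0])

```text
time: 19.38
tool_pos: [0.641, -0.0612, 0.2159]
tcp_rot: [-0.277, 3.129, -0.0]
wrist_force: [-0.2, 0.3, -2.0]
width: 0.108
grip_force: 61.1
```

step_arm(series=[0, 0.0025, 0, 0, 0, 0.005, 0, 0, 0, 0.0075, 0, 0, 0, 0.01, 0, 0, 0, 0.0125, 0, 0, 0, 0.015, 0, 0])

```text
time: 20.12
tool_pos: [0.6384, -0.0465, 0.2158]
tcp_rot: [0.276, -3.129, 0.0]
wrist_force: [-0.7, -0.3, -1.5]
width: 0.104
grip_force: 61.1
```

step_arm(series=[0, 0.0025, 0, 0, 0, 0.005, 0, 0, 0, 0.0075, 0, 0, 0, 0.01, 0, 0, 0, 0.0125, 0, 0, 0, 0.015, 0, 0])

```text
time: 20.88
tool_pos: [0.6358, -0.0317, 0.2159]
tcp_rot: [-0.276, 3.129, -0.0]
wrist_force: [-0.1, -0.2, -0.9]
width: 0.102
grip_force: 61.1
```

```bash
python3 f.py
```

```text
20.875 [ 0.6358 -0.0317  0.2159] Ftool [ 0.1862 -0.1929  0.9475] Ttool [ 0.1725  0.0182 -0.0267] xrack -0.06885646562367032
```

step_arm(series=[0, 0.0025, 0.0005, 0, 0, 0.005, 0.001, 0, 0, 0.0075, 0.001, 0, 0, 0.01, 0.001, 0, 0, 0.0115, 0.001, 0, 0, 0.0125, 0.001, 0])

```text
time: 21.62
tool_pos: [0.6336, -0.0194, 0.215]
tcp_rot: [-0.276, 3.129, 0.0]
wrist_force: [-0.6, -0.4, -1.4]
width: 0.106
grip_force: 61.4
```

step_arm(series=[0, 0.0015, 0, 0, 0, 0.003, 0, 0, 0, 0.004, 0, 0])

```text
time: 22.0
tool_pos: [0.6329, -0.0155, 0.2149]
tcp_rot: [-0.276, 3.129, 0.0]
wrist_force: [0.4, -0.3, -0.9]
width: 0.107
grip_force: 61.4
```

step_arm(series=[0, 0.0015, 0, 0, 0, 0.003, 0, 0, 0, 0.004, 0, 0])

```text
time: 22.38
tool_pos: [0.6322, -0.0116, 0.2149]
tcp_rot: [-0.276, 3.129, 0.0]
wrist_force: [0.5, -0.3, -1.3]
width: 0.106
grip_force: 61.4
```

step_arm(series=[0, 0.0015, 0, 0, 0, 0.003, 0, 0, 0, 0.004, 0, 0])

```text
time: 22.75
tool_pos: [0.6315, -0.0076, 0.2149]
tcp_rot: [-0.276, 3.129, -0.0]
wrist_force: [0.1, -0.9, 0.0]
width: 0.1
grip_force: 61.4
```

step_arm(series=[0, 0.001, 0, 0, 0, 0.002, 0, 0, 0, 0.003, 0, 0])

```text
time: 23.12
tool_pos: [0.631, -0.0047, 0.2149]
tcp_rot: [-0.276, 3.129, 0.0]
wrist_force: [0.5, -0.4, -0.4]
width: 0.104
grip_force: 61.4
```

step_arm(series=[0, 0.001, 0, 0, 0, 0.002, 0, 0, 0, 0.003, 0, 0])

```text
time: 23.5
tool_pos: [0.6304, -0.0018, 0.2149]
tcp_rot: [-0.276, 3.129, -0.0]
wrist_force: [0.0, -0.2, 0.3]
width: 0.103
grip_force: 61.4
```

step_arm(series=[0, 0.001, 0, 0, 0, 0.002, 0, 0, 0, 0.003, 0, 0])

```text
time: 23.88
tool_pos: [0.63, 0.0008, 0.2149]
tcp_rot: [-0.277, 3.129, -0.001]
wrist_force: [0.5, -3.0, -0.4]
width: 0.111
grip_force: 61.4
```

step_arm(series=[0, 0.001, 0, 0, 0, 0.002, 0, 0, 0, 0.003, 0, 0])

```text
time: 24.25
tool_pos: [0.6296, 0.0031, 0.2151]
tcp_rot: [-0.276, 3.129, -0.002]
wrist_force: [0.6, -4.9, 0.4]
width: 0.106
grip_force: 61.4
```

The catch began to resist at TCP y ≈ 0.000, so it should drop after about 34 mm of travel, near y ≈ 0.033.

step_arm(series=[0, 0.001, 0, 0, 0, 0.002, 0, 0, 0, 0.003, 0, 0])

```text
time: 24.62
tool_pos: [0.6288, 0.0073, 0.2149]
tcp_rot: [-0.277, 3.129, 0.0]
wrist_force: [0.1, -3.8, -0.6]
width: 0.104
grip_force: 61.4
```

step_arm(series=[0, 0.001, 0, 0, 0, 0.002, 0, 0, 0, 0.003, 0, 0])

```text
time: 25.0
tool_pos: [0.6283, 0.0102, 0.2149]
tcp_rot: [0.277, -3.129, -0.0]
wrist_force: [0.7, -2.8, 0.0]
width: 0.108
grip_force: 61.5
```

step_arm(series=[0, 0.001, 0, 0, 0, 0.002, 0, 0, 0, 0.003, 0, 0, 0, 0.004, 0, 0])

```text
time: 25.5
tool_pos: [0.6276, 0.014, 0.2148]
tcp_rot: [0.276, -3.129, 0.0]
wrist_force: [-0.4, -2.7, 0.0]
width: 0.1
grip_force: 61.5
```

step_arm(series=[0, 0.001, 0, 0, 0, 0.002, 0, 0, 0, 0.003, 0, 0, 0, 0.004, 0, 0])

```text
time: 26.0
tool_pos: [0.6269, 0.0179, 0.2148]
tcp_rot: [0.276, -3.129, 0.0]
wrist_force: [0.5, -3.0, -0.6]
width: 0.104
grip_force: 61.5
```

step_arm(series=[0, 0.001, 0, 0, 0, 0.002, 0, 0, 0, 0.003, 0, 0, 0, 0.004, 0, 0])

```text
time: 26.5
tool_pos: [0.6262, 0.0219, 0.2148]
tcp_rot: [0.276, -3.129, -0.0]
wrist_force: [0.3, -3.5, 0.0]
width: 0.103
grip_force: 61.5
```

```bash
python3 f.py
```

```text
26.5 [0.6262 0.0219 0.2148] Ftool [ 0.2856 -3.4837 -0.0168] Ttool [ 0.4351 -0.0967 -0.074 ] xrack -0.014448825853164093
```

step_arm(series=[0, 0.001, 0, 0, 0, 0.002, 0, 0, 0, 0.003, 0, 0, 0, 0.004, 0, 0])

```text
time: 27.0
tool_pos: [0.6255, 0.0258, 0.2149]
tcp_rot: [0.276, -3.129, 0.0]
wrist_force: [0.3, -2.8, 0.2]
width: 0.106
grip_force: 61.5
```

step_arm(series=[0, 0.001, 0, 0, 0, 0.002, 0, 0, 0, 0.002, 0, 0])

```text
time: 27.38
tool_pos: [0.6251, 0.0279, 0.2149]
tcp_rot: [0.277, -3.129, -0.0]
wrist_force: [0.6, -1.8, -0.1]
width: 0.108
grip_force: 61.5
```

step_arm(series=[0, 0.001, 0, 0, 0, 0.002, 0, 0, 0, 0.002, 0, 0])

```text
time: 27.75
tool_pos: [0.6248, 0.03, 0.2149]
tcp_rot: [0.277, -3.129, -0.001]
wrist_force: [0.5, -1.7, -0.1]
width: 0.109
grip_force: 61.5
```

step_arm(series=[0, 0.001, 0, 0, 0, 0.0015, 0, 0, 0, 0.0015, 0, 0])

```text
time: 28.12
tool_pos: [0.6245, 0.0314, 0.2148]
tcp_rot: [0.277, -3.129, -0.001]
wrist_force: [0.2, -0.3, 0.7]
width: 0.104
grip_force: 61.5
```

step_arm(series=[0, 0.0005, 0, 0, 0, 0.001, 0, 0, 0, 0.001, 0, 0])

```text
time: 28.5
tool_pos: [0.6243, 0.0323, 0.2148]
tcp_rot: [0.276, -3.129, -0.0]
wrist_force: [-0.5, -0.5, 0.5]
width: 0.107
grip_force: 61.5
```

step_arm(series=[0, 0.0005, 0, 0, 0, 0.001, 0, 0, 0, 0.001, 0, 0])

```text
time: 28.88
tool_pos: [0.6242, 0.0333, 0.2149]
tcp_rot: [0.277, -3.129, -0.0]
wrist_force: [-0.8, -0.0, -0.3]
width: 0.102
grip_force: 61.5
```

step_arm(series=[0, 0.0005, 0, 0, 0, 0.0005, 0, 0])

```text
time: 29.12
tool_pos: [0.6241, 0.0338, 0.2149]
tcp_rot: [0.276, -3.129, -0.0]
wrist_force: [-0.7, 0.4, -0.4]
width: 0.105
grip_force: 61.5
```

step_arm(series=[0, 0.0005, 0, 0, 0, 0.0005, 0, 0])

```text
time: 29.38
tool_pos: [0.624, 0.0343, 0.2149]
tcp_rot: [0.277, -3.129, -0.0]
wrist_force: [-0.0, 1.3, 0.8]
width: 0.106
grip_force: 61.5
```

step_arm(series=[0, 0.0005, 0, 0, 0, 0.0005, 0, 0])

```text
time: 29.62
tool_pos: [0.624, 0.0345, 0.2149]
tcp_rot: [-0.276, 3.129, -0.0]
wrist_force: [0.5, -0.6, 1.1]
width: 0.103
grip_force: 61.5
```

step_arm(series=[0, 0.0005, 0, 0, 0, 0.0005, 0, 0])

```text
time: 29.88
tool_pos: [0.6239, 0.035, 0.2149]
tcp_rot: [-0.276, 3.129, -0.0]
wrist_force: [-0.7, -1.2, 0.6]
width: 0.103
grip_force: 61.5
```

step_arm(series=[0, 0.0005, 0, 0, 0, 0.0005, 0, 0])

```text
time: 30.12
tool_pos: [0.6238, 0.0356, 0.2149]
tcp_rot: [-0.276, 3.129, -0.0]
wrist_force: [-0.4, -0.1, -0.3]
width: 0.105
grip_force: 61.5
```

```bash
python3 f.py; python3 - <<'E'
from h import *
q=cam('side'); w=cam('scene')
a=cv2.resize(q['image'][160:220,260:360],(800,300),interpolation=cv2.INTER_CUBIC)
b=cv2.resize(w['image'][235:325,300:420],(800,300),interpolation=cv2.INTER_CUBIC)
cv2.imwrite('pics/z6.png',np.vstack([a,b])[:,:,::-1])
E
```

```text
30.125 [0.6238 0.0356 0.2149] Ftool [0.4141 0.0188 0.2582] Ttool [ 0.1266 -0.0866  0.0676] xrack -0.0005042622010623943
```

View pics/z6.png

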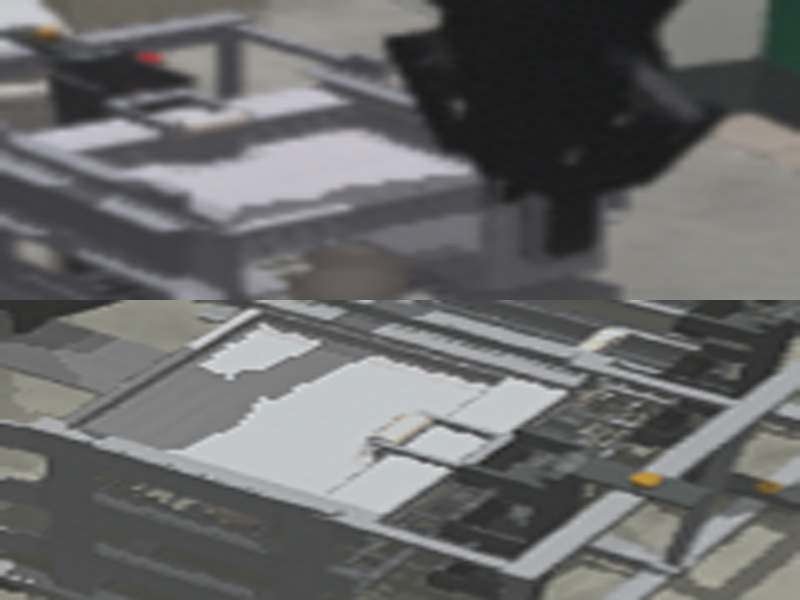

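The roller, at (400,430) in the lower half, lies inside the rear rim's inner edge, and the push force has fallen to zero. I'll nudge a little further to feel for the stop.

step_arm(series=[0, 0.0005, 0, 0, 0, 0.0005, 0, 0])

```text
time: 30.48
tool_pos: [0.6237, 0.0361, 0.2148]
tcp_rot: [0.276, -3.129, -0.0]
wrist_force: [0.1, -1.1, 0.2]
width: 0.105
grip_force: 61.5
```

step_arm(series=[0, 0.0005, 0, 0, 0, 0.0005, 0, 0])

```text
time: 30.72
tool_pos: [0.6236, 0.0367, 0.2149]
tcp_rot: [-0.277, 3.129, 0.0]
wrist_force: [0.5, -0.9, 0.7]
width: 0.103
grip_force: 61.5
```

step_arm(series=[0, 0.0005, 0, 0, 0, 0.0005, 0, 0])

```text
time: 30.98
tool_pos: [0.6235, 0.0369, 0.2149]
tcp_rot: [-0.276, 3.129, -0.0]
wrist_force: [-0.2, -0.6, -0.6]
width: 0.108
grip_force: 61.5
```

step_arm(series=[0, 0.0005, 0, 0, 0, 0.0005, 0, 0])

```text
time: 31.22
tool_pos: [0.6235, 0.0369, 0.2149]
tcp_rot: [-0.276, 3.129, -0.002]
wrist_force: [0.7, -4.3, 0.2]
width: 0.11
grip_force: 61.5
```

Stop touched with about 4 N, so the catch is in. I'll relieve the pressure and let go.

step_arm(series=[0, -0.0006, 0, 0, 0, -0.0006, 0, 0])

```text
time: 31.48
tool_pos: [0.6235, 0.0369, 0.2148]
tcp_rot: [-0.276, 3.129, 0.0]
wrist_force: [0.5, -2.1, 0.3]
width: 0.104
grip_force: 61.5
```

step_arm(series=[0, 0, 0, 0, 0, 0, 0, 0, 0, 0, 0, 0, 0, 0, 0, 0], gripper=0.45)

```text
time: 31.98
tool_pos: [0.6234, 0.0372, 0.2148]
tcp_rot: [0.277, -3.129, -0.0]
wrist_force: [-0.8, -0.5, 0.6]
width: 0.449
grip_force: 0.0
```

step_arm(series=[0, 0, -0.005, 0, 0, 0, -0.02, 0, 0, 0, -0.05, 0, 0, 0, -0.09, 0, 0, 0, -0.13, 0, 0, 0, -0.15, 0, 0, 0, -0.15, 0])

```text
time: 32.85
tool_pos: [0.6244, 0.037, 0.3674]
tcp_rot: [-0.276, 3.125, -0.0]
wrist_force: [0.2, 0.3, -0.3]
width: 0.454
grip_force: 0.0
```

```bash
python3 f.py; python3 - <<'E'
from h import *
q=cam('side'); w=cam('scene')
a=cv2.resize(q['image'][160:220,260:360],(800,300),interpolation=cv2.INTER_CUBIC)
b=cv2.resize(w['image'][235:325,300:420],(800,300),interpolation=cv2.INTER_CUBIC)
cv2.imwrite('pics/z7.png',np.vstack([a,b])[:,:,::-1])
E
```

```text
32.85 [0.6244 0.037  0.3674] Ftool [-0.23    0.2472  0.3253] Ttool [-0.0284  0.0294 -0.0223] xrack 0.0007571620541970414
```

View pics/z7.png

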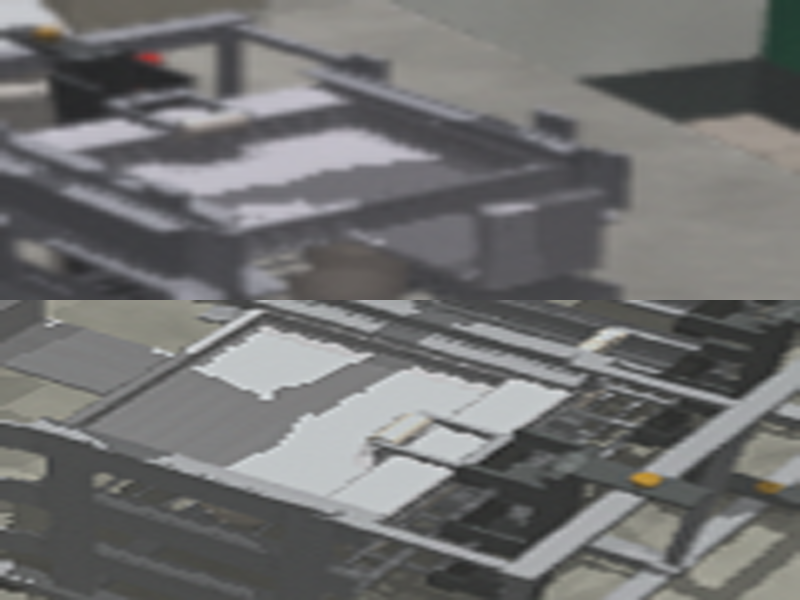

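The tray sits seated in the far bay's top pair, with the roller at (400,430) inside the rim, and the gripper is clear.

```bash
python3 -c "
from workcell import job; print(job.finish_job())"
```

```text
the job is handed in; nothing more can be done
None
```

The tray is in the far bay's top rail pair, directly above the loaded shelf. The catch dropped inside its rear rim, the end stop was only touched (about 4 N), the gripper let go and is clear, and the job is handed in.

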